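# Fold down the audiometer for the night

### The arm

A 6-joint arm with a two-finger parallel gripper is mounted at the origin on the work surface. World frame = base frame: x ahead of the robot, y to its left, z up, the work surface at z = 0. Lengths are in m, angles in rad, forces in N, time in s.
With the tool pointing down it reaches from about 0.35 to 0.975 m from the base axis. Payload 7.1 kg.
Tool frame: the origin (TCP) lies midway between the tips of the shut fingers; the grasp point (between the pads) lies 19 mm behind it; z points along the fingers, x is the direction in which the jaws open and shut, and the axes are right-handed (so a half turn about z gives the same grasp; the last joint's range is limited). The gripper opens to 88 mm and grips with 3 to 60 N. Pads are 20 mm wide; open, the fingers measure 115 mm over their backs; the gripper's body (75 mm by 178 mm) begins 61 mm behind the grasp point.
Start: joints at [1.296, 0.423, 1.63, -0, 1.089, -0.019], TCP at [0.158, 0.605, 0.223] pointing down, gripper open.
Joint ranges: [-3, 3], [-0.9, 2.11], [0.09, 2.58], [-1.31, 4.45], [0.11, 2.69], [-2.54, 2.54]. Speed limits (rad/s): [2.39, 2.39, 3.01, 3.14, 3.14, 3.14].

### API

Orientations are given as a unit quaternion [w, x, y, z].
In Python, from station import move_pose, movel, movej, command_gripper, wait, inverse_kinematics, read_camera, camera_info, MotionError, job_done, get_time, get_joint_pos, get_qvel, get_effort, get_tcp_pos, get_ee_rot, get_ft_force, get_ft_torque, get_grip_width gives the robot as it stands. Calls block until the motion is done:
- move_pose(position, orientation): joint-space move of the TCP to a pose.
- movel(position, frame=None, v=0.15, until_force=None): straight line of the TCP; frame=None keeps the orientation; v is the mean speed in m/s. With until_force (N) it stops when the force on the tool has changed by that much, and returns True; else False.
- movej(angles): joint-space move.
- command_gripper(opening): opening from 0.0 (shut) to 1.0 (fully open); the grip force is fixed at half the most; returns when the fingers have stopped.
- wait(seconds).
- inverse_kinematics(position, orientation): joint angles nearest the present ones, or None.
- read_camera(name): name is "side" or "top" or "wrist"; returns the picture (420x560x3 uint8, red, green, blue); there is no depth.
- camera_info(name): a dict with "intrinsics" (3x3 intrinsics, pixels), "T" (4x4, takes a point from camera to world coordinates); the wrist camera has in their place "tool_from_camera" (4x4, takes a point from camera to tool coordinates, whose origin is the TCP and whose axes are the tool frame's). Camera axes: x right, y up, looking along -z (the intrinsics and any distortion apply to the point x, -y, -z); pixel columns grow to the right and rows downward; lengths in m; the calibration is good to about 2 mm. A picture is of the moment at which its call begins: read the wrist's pose just before it. camera_info takes no time and is no camera call.
A pose or a line that the arm cannot do raises MotionError and nothing moves.
- job_done(): hands the job in, once; it reports no verdict.
Readings, each from a call of its own:
- get_time(): time.
- get_joint_pos(): joint angles.
- get_qvel(): joint speeds.
- get_effort(): joint torques, N m.
- get_tcp_pos(): TCP position.
- get_ee_rot(): TCP orientation.
- get_ft_force(): force on the tool from outside, world axes, zero at the start.
- get_ft_torque(): the same for the moment, N m.
- get_grip_width(): opening from 0.0 (shut) to 1.0 (fully open).
Only numpy, scipy, OpenCV 4.12 (cv2) and the standard library are available. Lean on these libraries where they do the work, as an engineer would, in place of code of your own. Each camera call takes 0.05 s, during which the arm holds its last target.

### The job

Testing is over: fold the audiometer on the desk down for the night. With shut fingertips, push its raised screen over from behind until it lies fully down on the console, and push the small microphone boom beside it fully down onto its rest in the same way, in either order. Push gently, grip nothing, keep off the display glass, do not lift or shove the console along the desk, and leave the water bottle, the cup and the hand microphone as they are.

Things in the scene. Friction and masses are not known exactly. Their poses are not given: they have to be found in the camera images.
- console: Audiometer: light-grey wedge-shaped console 285 mm deep (x), 384 wide (y), 2.6 kg, loose on rubber feet. Origin: centre of its underside, on the desk; x points to its rear (away from the operator), y to its left, z up. Deck rises to the rear at 0.13 rad: 42 mm high at the front edge, 60 at the origin, 78 at the rear. Two dials 18 mm high stand on the deck at x -100, y -115 and 115 mm.
- screen (a joint): Angle (rad) of the flip-up screen about its hinge along the console's y: 0 = fully down on the deck, 1.70 = upright, 2.1 = end stop, leaning back. Starts raised at 1.4 to 1.9. Its slope above the level, seen from the hinge towards the operator, is this value minus 0.13. Stiff friction (0.6 N m): it stays at any angle. Rubber buffers stop it at 0 and give a few mm; stop pressing at about 10 N.
- screen_hinge (a point): Middle of the screen's hinge axis: 92 mm behind the console's origin, at y = 0, 89 mm above the desk. Fixed to the console, axes like the console's.
- screen_edge (a point): Middle of the screen's free edge (top edge while raised), at half thickness, 158 mm from the hinge axis. The screen is a light-grey panel 240 mm wide, reaching from 8 mm off the hinge axis to this edge, 18 mm thick (9 mm either side of the axis), 0.4 kg. Display on the operator's side; its plain vented back faces the rear. Site x points to the hinge, y along the edge, z out of the back.
- display: The display glass, 128 by 218 mm, 1 mm proud of the screen's operator side (the side away from its back); origin at the middle of the glass.
- mic_boom (a joint): Angle (rad) of the microphone boom about its own hinge, parallel to the screen's: 0 = fully down on its rest along the left side of the deck, 1.70 = upright, 2.1 = end stop, leaning back. Slope above the level is this value minus 0.13. Starts raised at 1.3 to 1.9. Friction (0.2 N m) holds it at any angle; a rubber buffer stops it at 0 and gives a few mm; stop pressing at about 10 N.
- boom_hinge (a point): The boom's hinge point: 92 mm behind the console's origin, 172 mm to its left, 89 mm above the desk. Fixed to the console, axes like the console's.
- boom_tip (a point): Free end of the microphone boom, on its centre line, 178 mm from its hinge. The boom is a straight dark steel tube 10 mm thick ending in a black microphone capsule 22 mm thick and 46 mm long; 0.07 kg. The gap between the screen's side edge and the capsule is 41 mm.
- bottle: Closed clear water bottle, blue cap, 64 mm diameter, 200 mm tall, standing beside the console. Origin: centre of its foot.
- cup: White cup, 68 mm across the rim, 85 mm tall, standing beside the console. Origin: centre of its foot.
- loose_mic: Hand-held microphone lying on the desk beside the console, about 210 mm long, ball head 50 mm at its +x end. Origin: on the desk under the middle of its length.
There are look-alikes about, which are no part of the job. There is more than one size of the cup; the one meant has the size given above.

How it is judged:
At the end, for the whole second after the job is handed in: The screen lies down on the deck (within 0.04 rad, 6 mm at its edge) and the microphone boom on its rest (within 0.06 rad, 10 mm at its tip); the console stands flat on the desk within 25 mm of where it was; bottle, cup and hand microphone are within 25 mm of their places and not tipped (value of joint screen below 0.04 rad and value of joint mic_boom below 0.06 rad and distance of each of console, bottle, cup, loose_mic from where it was at the start of the episode below 0.025 m and height (world z) of console below 0.006 m and angle between console's own z axis and vertical below 0.03 rad and linear speed of console below 0.02 m/s and angle between each of bottle, cup, loose_mic's own z axis and vertical below 0.15 rad); the robot touches nothing.
It fails at once if the screen is pushed hard (contact forces over 70 N in all) (contact force between the fingers and screen above 70 N).
It fails at once if the display glass is touched with over 2 N (as in gripping the screen) (contact force between the fingers and display above 2 N).
It fails at once if the microphone boom is gripped, or pushed hard (contact forces over 42 N in all) (contact force between the fingers and mic_boom above 42 N).
It fails at once if the console is lifted, tipped or shoved more than 25 mm (height (world z) of console above 0.015 m or angle between console's own z axis and vertical above 0.08 rad or distance of console from where it was at the start of the episode above 0.025 m).
It fails at once if the bottle, the cup or the hand microphone is knocked over, moved more than 25 mm or lifted (distance of any of bottle, cup, loose_mic from where it was at the start of the episode above 0.025 m or angle between any of bottle, cup, loose_mic's own z axis and vertical above 0.3 rad).
It also fails if it takes over 64 s, if anything falls off the work surface, if the arm or the gripper's body presses on something with over 40 N, if the wrist force passes 120 N, or if a joint passes its speed limit or range.

## Working session

There is one attempt and no reset: what is moved stays moved. The work goes in short steps, each a Python script; the robot and the scene stay as the last script left them, time stands still between calls to the robot, and variables do not carry over. Pictures are saved under pics/ and viewed, and the job is handed in when it is done.

```bash
mkdir -p pics; ls; python3 - <<'E'
from station import *
import cv2
for n in ["side","top","wrist"]:
    im=read_camera(n); cv2.imwrite(f"pics/{n}0.png",im[:,:,::-1])
    print(n,camera_info(n))
print(get_time(),get_tcp_pos(),get_ee_rot())
E
```

```text
pics
side {'intrinsics': array([[382.741903  ,   0.        , 279.25880819],
       [  0.        , 382.741903  , 212.74107901],
       [  0.        ,   0.        ,   1.        ]]), 'T': array([[ 0.74385593,  0.46783706, -0.47729114, -0.03741806],
       [-0.66829434,  0.51231515, -0.53936616, -0.70912218],
       [-0.00781199,  0.72018169,  0.69374153,  0.89540091],
       [ 0.        ,  0.        ,  0.        ,  1.        ]])}
top {'intrinsics': array([[480.74908029,   0.        , 275.21126051],
       [  0.        , 480.74908029, 212.05669887],
       [  0.        ,   0.        ,   1.        ]]), 'T': array([[ 0.01680849,  0.98713896, -0.15897845,  0.33135288],
       [-0.99979767,  0.01835083,  0.00823845, -0.04678726],
       [ 0.01104988,  0.15880781,  0.98724768,  1.25482643],
       [ 0.        ,  0.        ,  0.        ,  1.        ]])}
wrist {'intrinsics': array([[368.69245642,   0.        , 277.66103073],
       [  0.        , 368.69245642, 207.6094759 ],
       [  0.        ,   0.        ,   1.        ]]), 'tool_from_camera': array([[ 9.99999987e-01, -1.31312381e-04, -9.35952055e-05,
         4.46644246e-04],
       [-1.53037226e-04, -9.55740905e-01, -2.94209618e-01,
        -8.07900069e-02],
       [-5.08194009e-05,  2.94209628e-01, -9.55740913e-01,
        -1.63865932e-01],
       [ 0.00000000e+00,  0.00000000e+00,  0.00000000e+00,
         1.00000000e+00]])}
0.15 [0.1579652 0.6042859 0.2221037] [ 3.28682568e-04  7.91526928e-01  6.11134029e-01 -4.61631332e-04]
```

View pics/side0.png

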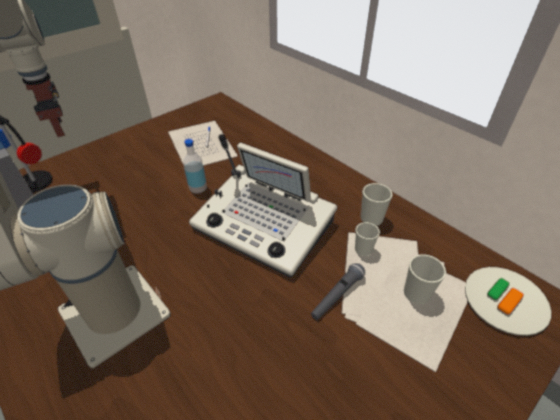

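View pics/top0.png

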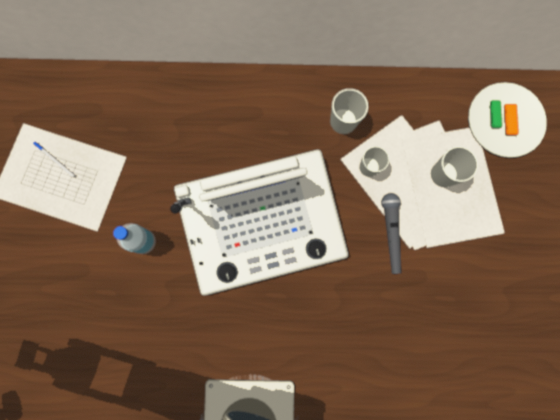

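View pics/wrist0.png

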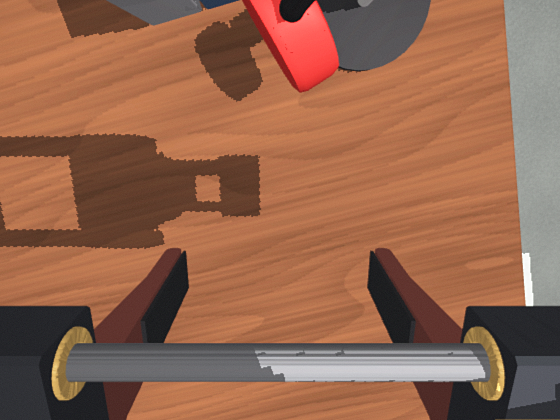

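Top view: the console (light grey, about (180-345, 150-295)) has its dials towards the robot. The raised screen is at (200-305, 165-195), the boom capsule at (180, 207) and the bottle at (135, 238). I'll enlarge crops to pick the corners.

```bash
python3 - <<'E'
import cv2,numpy as np
im=cv2.imread("pics/top0.png")
c=im[140:305,160:360]; cv2.imwrite("pics/topcrop.png",cv2.resize(c,None,fx=4,fy=3.6363636,interpolation=cv2.INTER_CUBIC)[:600])
im=cv2.imread("pics/side0.png")
c=im[120:280,180:340]; cv2.imwrite("pics/sidecrop.png",cv2.resize(c,None,fx=3.75,fy=3.75,interpolation=cv2.INTER_CUBIC))
E
```

```text
(no output)
```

View pics/topcrop.png

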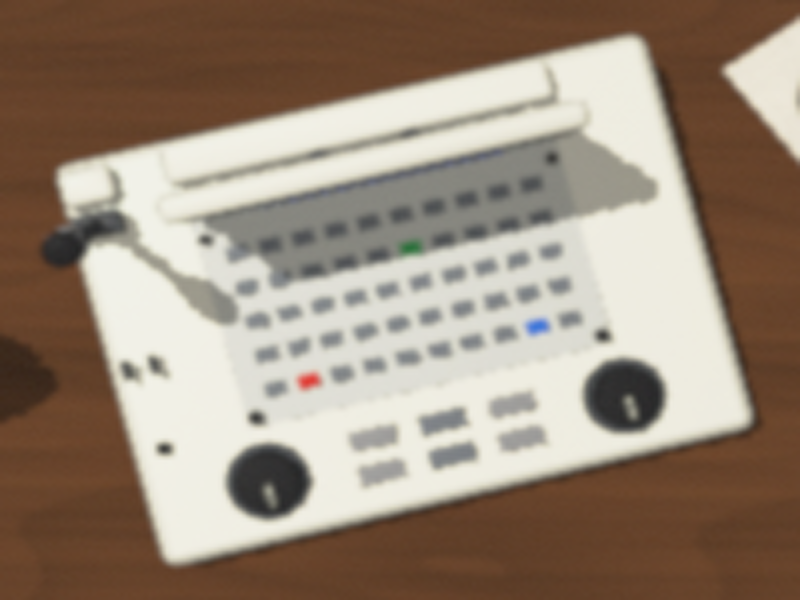

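View pics/sidecrop.png

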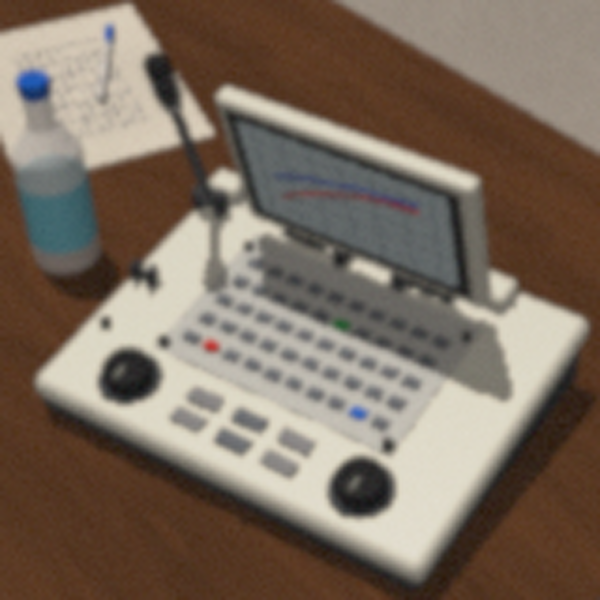

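```bash
cat > h.py <<'E'
import numpy as np, cv2
from station import *
from scipy.optimize import least_squares
def ray(cam,px):
    ci=camera_info(cam);K=ci["intrinsics"];T=ci["T"]
    d=np.array([(px[0]-K[0,2])/K[0,0],-(px[1]-K[1,2])/K[1,1],-1.])
    d=T[:3,:3]@d; return T[:3,3],d/np.linalg.norm(d)
def onz(cam,px,z):
    o,d=ray(cam,px); return o+d*(z-o[2])/d[2]
def proj(cam,P):
    ci=camera_info(cam);K=ci["intrinsics"];T=ci["T"]
    p=(np.asarray(P)-T[:3,3])@T[:3,:3]
    return np.array([K[0,0]*p[0]/-p[2]+K[0,2], K[1,1]*-p[1]/-p[2]+K[1,2]])
E
python3 - <<'E'
from h import *
im=cv2.imread("pics/top0.png")
hsv=cv2.cvtColor(im,cv2.COLOR_BGR2HSV)
m=((hsv[...,1]<60)&(hsv[...,2]>110)).astype(np.uint8); 
m[:, :165]=0; m[:,352:]=0; m[:145]=0;m[300:]=0
m=cv2.morphologyEx(m,cv2.MORPH_OPEN,np.ones((3,3)))
cs,_=cv2.findContours(m,cv2.RETR_EXTERNAL,cv2.CHAIN_APPROX_NONE)
c=max(cs,key=cv2.contourArea); hull=cv2.convexHull(c)
print(cv2.contourArea(c)); 
ap=cv2.approxPolyDP(hull,6,True)[:,0]; print(ap, cv2.boxPoints(cv2.minAreaRect(c)))
# dials
dark=((hsv[...,2]<60)).astype(np.uint8); dark[:235]=0;dark[300:]=0;dark[:,:205]=0;dark[:,335:]=0
n,l,s,ce=cv2.connectedComponentsWithStats(dark)
for i in range(1,n):
    if s[i,4]>60: print(s[i],ce[i])
# side-fitted edges: fit lines to contour pts near each edge
pts=c[:,0].astype(float)
app=np.array([[174.5,186.2],[321.2,149.6],[348.8,256.9],[202.5,294.8]])
lines=[]
for i in range(4):
    a,b=app[i],app[(i+1)%4];t=(b-a)/np.linalg.norm(b-a);nn=np.array([-t[1],t[0]])
    s_=(pts-a)@t;d=(pts-a)@nn;L=np.linalg.norm(b-a)
    k=(s_>.12*L)&(s_<.88*L)&(abs(d)<4)
    vx,vy,x,y=cv2.fitLine(pts[k].astype(np.float32),cv2.DIST_HUBER,0,.01,.01)[:,0]
    lines.append((np.array([x,y]),np.array([vx,vy]))); 
cor=[]
for i in range(4):
    p,u=lines[i-1];q,w=lines[i]
    t=np.linalg.solve(np.array([u,-w]).T,q-p);cor.append(p+u*t[0])
cor=np.array(cor);print(cor)
loc=np.array([[.1425,.192,.078],[.1425,-.192,.078],[-.1425,-.192,.042],[-.1425,.192,.042]])
obs=[("top",cor[i],loc[i]) for i in range(4)]
def W(p,x):
    c,s=np.cos(p[2]),np.sin(p[2]);return np.array([p[0]+c*x[0]-s*x[1],p[1]+s*x[0]+c*x[1],x[2]])
f=lambda p:np.concatenate([proj(c,W(p,x))-px for c,px,x in obs])
r=least_squares(f,[.45,0,.25]);print(r.x,r.fun)
side=[("side",(180+x/3.75,120+y/3.75)) for x,y in [(130,373),(360,486)]]
for (cam,px),y in zip(side,(.115,-.115)): print(proj(cam,W(r.x,(-.1,y,.064))),px, proj("top",W(r.x,(-.1,y,.064))))
E
```

```text
16980.5
[[319 150]
 [347 256]
 [201 294]
 [174 187]] [[172.37213 185.44717]
 [320.65314 147.31778]
 [349.10718 257.97244]
 [200.82617 296.10184]]
[308 241  17  16 186] [316.03225806 248.01075269]
[219 264  17  17 191] [226.95287958 271.53403141]
[[173.29776 185.68036]
 [319.9994  148.55414]
 [348.33978 256.57782]
 [201.03052 295.63284]]
[ 0.49975754 -0.02207723  0.27394128] [-0.95466096 -0.88435805  0.36821539 -1.06735333  0.88916152  0.75409069
 -0.27653606  1.04269271]
[213.62420191 216.67128889] (214.66666666666666, 219.46666666666667) [226.04190477 271.73115996]
[275.95707313 246.3791522 ] (276.0, 249.6) [316.15749955 248.03105184]
```

```bash
cat >> h.py <<'E'
CP=np.array([0.49976,-0.02208,0.27394])
def W(x,p=CP):
    c,s=np.cos(p[2]),np.sin(p[2]);return np.array([p[0]+c*x[0]-s*x[1],p[1]+s*x[0]+c*x[1],x[2]])
def arm(th,r,y,n=0):  # n: offset out of back (rear when upright)
    sl=th-.13
    return W((.092-r*np.cos(sl)+n*np.sin(sl), y, .089+r*np.sin(sl)+n*np.cos(sl)))
E
python3 - <<'E'
from h import *
for th in np.arange(1.3,1.95,.1):
    T=lambda c,P:tuple(np.round((proj(c,P)-(160,140))*(4,3.636)if c=="top" else (proj(c,P)-(180,120))*3.75).astype(int))
    print(round(th,2),'T',T("top",arm(th,.158,0,.009)),T("top",arm(th,.158,0,-.009)),'S op corners',T("side",arm(th,.158,.12,-.009)),T("side",arm(th,.158,-.12,-.009)),'back',T("side",arm(th,.158,-.12,.009)),'boom',T("top",arm(th,.178,.172)),T("side",arm(th,.178,.172)))
print((W((.092,.172,.089))))
E
```

```text
1.3 T (np.int64(381), np.int64(191)) (np.int64(389), np.int64(220)) S op corners (np.int64(192), np.int64(121)) (np.int64(452), np.int64(220)) back (np.int64(464), np.int64(201)) boom (np.int64(71), np.int64(286)) (np.int64(139), np.int64(78))
1.4 T (np.int64(374), np.int64(165)) (np.int64(382), np.int64(194)) S op corners (np.int64(203), np.int64(105)) (np.int64(462), np.int64(203)) back (np.int64(474), np.int64(185)) boom (np.int64(61), np.int64(257)) (np.int64(151), np.int64(62))
1.5 T (np.int64(367), np.int64(139)) (np.int64(375), np.int64(169)) S op corners (np.int64(213), np.int64(91)) (np.int64(473), np.int64(187)) back (np.int64(485), np.int64(171)) boom (np.int64(52), np.int64(227)) (np.int64(164), np.int64(47))
1.6 T (np.int64(359), np.int64(113)) (np.int64(368), np.int64(143)) S op corners (np.int64(225), np.int64(79)) (np.int64(483), np.int64(173)) back (np.int64(495), np.int64(159)) boom (np.int64(44), np.int64(197)) (np.int64(177), np.int64(34))
1.7 T (np.int64(352), np.int64(88)) (np.int64(360), np.int64(117)) S op corners (np.int64(236), np.int64(68)) (np.int64(493), np.int64(160)) back (np.int64(505), np.int64(148)) boom (np.int64(36), np.int64(167)) (np.int64(190), np.int64(23))
1.8 T (np.int64(345), np.int64(64)) (np.int64(353), np.int64(92)) S op corners (np.int64(247), np.int64(58)) (np.int64(504), np.int64(149)) back (np.int64(515), np.int64(140)) boom (np.int64(29), np.int64(138)) (np.int64(203), np.int64(15))
1.9 T (np.int64(338), np.int64(41)) (np.int64(346), np.int64(67)) S op corners (np.int64(259), np.int64(51)) (np.int64(513), np.int64(141)) back (np.int64(524), np.int64(133)) boom (np.int64(23), np.int64(111)) (np.int64(216), np.int64(8))
[0.54179897 0.168395   0.089     ]
```

```bash
python3 - <<'E'
from h import *
def L(P):
    c,s=np.cos(CP[2]),np.sin(CP[2]);d=P[:2]-CP[:2];return np.round([c*d[0]+s*d[1],-s*d[0]+c*d[1]],3)
for n,px,z in [("bottle cap",(121,233),.2),("cupA rim",(349,105),.12),("cupB rim",(375,158),.085)]: 
    P=onz("top",px,z);print(n,P,L(P))
P=onz("side",(189,142),.2);print(P,L(P))
from scipy.spatial.transform import Rotation as R
for yaw in [CP[2],CP[2]+np.pi/2,CP[2]-np.pi/2,CP[2]+np.pi]:
    Rm=R.from_euler('z',yaw)*R.from_euler('x',np.pi)  # tool x along yaw, z down
    q=Rm.as_quat();q=[q[3],*q[:3]]
    for P in [W((.15,-.02,.4)),arm(1.45,.14,-.02,.03),arm(0,.12,-.02,.01),arm(1.4,.15,.172,.03),arm(0,.15,.172,.01)]:
        j=inverse_kinematics(list(P),q); print(round(yaw,2),np.round(P,3),None if j is None else np.round(j,2))
E
```

```text
bottle cap [0.44826657 0.28272501 0.2       ] [0.033 0.307]
cupA rim [ 0.78684412 -0.23502135  0.12      ] [ 0.219 -0.283]
cupB rim [ 0.66214203 -0.30528722  0.085     ] [ 0.08  -0.317]
[0.44586521 0.27607228 0.2       ] [0.029 0.302]
0.27 [ 0.65  -0.001  0.4  ] [-0.02  0.32  1.37 -0.    1.45 -0.29]
0.27 [ 0.588 -0.018  0.232] [-0.05  0.36  1.7  -0.    1.08 -0.32]
0.27 [ 0.478 -0.049  0.083] [-0.13  0.44  2.03 -0.    0.67 -0.4 ]
0.27 [0.527 0.164 0.241] [ 0.28  0.29  1.78 -0.    1.07  0.01]
0.27 [0.397 0.128 0.079] [ 0.28  0.38  2.17 -0.    0.59  0.01]
1.84 [ 0.65  -0.001  0.4  ] [-0.02  0.32  1.37  0.    1.45 -1.86]
1.84 [ 0.588 -0.018  0.232] [-0.05  0.36  1.7   0.    1.08 -1.9 ]
1.84 [ 0.478 -0.049  0.083] [-0.13  0.44  2.03 -0.    0.67 -1.97]
1.84 [0.527 0.164 0.241] [ 0.28  0.29  1.78 -0.    1.07 -1.56]
1.84 [0.397 0.128 0.079] [ 0.28  0.38  2.17 -0.    0.59 -1.56]
-1.3 [ 0.65  -0.001  0.4  ] [-0.02  0.32  1.37 -0.    1.45  1.28]
-1.3 [ 0.588 -0.018  0.232] [-0.05  0.36  1.7  -0.    1.08  1.25]
-1.3 [ 0.478 -0.049  0.083] [-0.13  0.44  2.03 -0.    0.67  1.17]
-1.3 [0.527 0.164 0.241] [ 0.28  0.29  1.78 -0.    1.07  1.58]
-1.3 [0.397 0.128 0.079] [ 0.28  0.38  2.17 -0.    0.59  1.58]
3.42 [ 0.65  -0.001  0.4  ] None
3.42 [ 0.588 -0.018  0.232] None
3.42 [ 0.478 -0.049  0.083] None
3.42 [0.527 0.164 0.241] None
3.42 [0.397 0.128 0.079] None
```

```bash
cat >> h.py <<'E'
from scipy.spatial.transform import Rotation as Rr
_q=(Rr.from_euler('z',CP[2])*Rr.from_euler('x',np.pi)).as_quat(); Q=[_q[3],*_q[:3]]
def tcp(th,r,y,n,fx=.0135,dz=0):
    P=arm(th,r,y,n); c,s=np.cos(CP[2]),np.sin(CP[2]); return list(P+np.array([c*fx,s*fx,dz]))
E
python3 - <<'E'
from h import *
print(get_time()); command_gripper(0.0)
p=get_tcp_pos(); movel([p[0],p[1],.42],v=.3)
move_pose(list(W((.16,-.02,.42))),Q)
print(get_time(),get_tcp_pos(),get_ft_force())
P=tcp(1.48,.125,-.02,.009); start=np.array(W((.155,-.02,P[2])))
movel(list(start),v=.25)
print(get_time(),get_ft_force(),get_grip_width())
im=read_camera("side");cv2.imwrite("pics/side1.png",cv2.resize(im[60:300,120:440,::-1],None,fx=2.4,fy=2.4))
E
```

```text
0.15
5.0667 [0.65914855 0.00288557 0.42002643] [-0.1190945   0.07132569 -0.40224304]
6.0417 [0.39787634 0.41074842 0.38519521] 0.005911777174119574
```

View pics/side1.png

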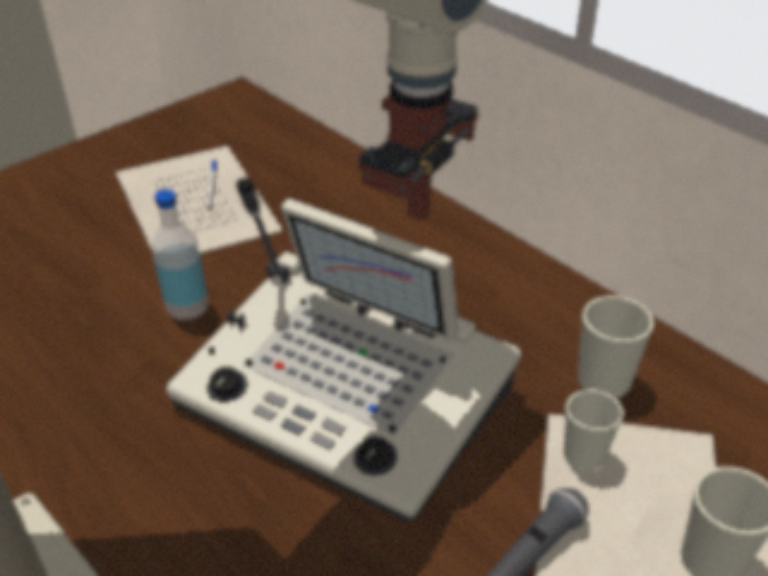

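The shut fingers are at (420,210), behind the raised screen, and clear of the boom. Next I'll touch the back of the screen and follow the arc.

```bash
python3 - <<'E'
from h import *
P=tcp(1.46,.125,-.02,.009)
hit=movel(P,v=.06,until_force=3.5); print('contact',hit,get_tcp_pos(),P,get_ft_force())
p0=get_tcp_pos()
# estimate angle at contact
d=p0[:2]-CP[:2]; x=np.cos(CP[2])*d[0]+np.sin(CP[2])*d[1]
print('local x',x)
f0=get_ft_force()
for th in np.arange(1.3,0.05,-.12):
    h=movel(tcp(th,.125,-.02,.009),v=.08,until_force=30)
    f=get_ft_force(); print(round(th,2),h,np.round(f-f0,1),round(get_time(),2))
    if h: break
E
```

```text
contact False [ 0.58677763 -0.01842128  0.21254713] [np.float64(0.5864531461898181), np.float64(-0.018493463731255863), np.float64(0.21253983172103408)] [-0.22959874 -0.55242863 -0.38930092]
local x 0.08476274187100019
1.3 False [ 0.   0.5 -0.1] 7.82
1.18 False [ 0.4  0.5 -0.5] 8.16
1.06 False [-0.4  0.3  0.6] 8.5
0.94 False [1.3 1.8 0.7] 8.84
0.82 False [0.7 1.9 0.9] 9.18
0.7 False [-0.7  0.9  0.5] 9.53
0.58 False [-0.6  0.8 -0.2] 9.87
0.46 False [0.1 0.6 0.2] 10.21
0.34 False [-0.   0.7  0.2] 10.55
0.22 False [ 0.5  0.1 -0.2] 10.89
0.1 False [0.2 1.1 0.2] 11.23
```

```bash
python3 - <<'E'
from h import *
print(get_tcp_pos())
im=read_camera("side");cv2.imwrite("pics/side2.png",cv2.resize(im[60:300,120:440,::-1],None,fx=2.4,fy=2.4))
E
```

```text
[ 0.48584954 -0.04662609  0.09395242]
```

View pics/side2.png

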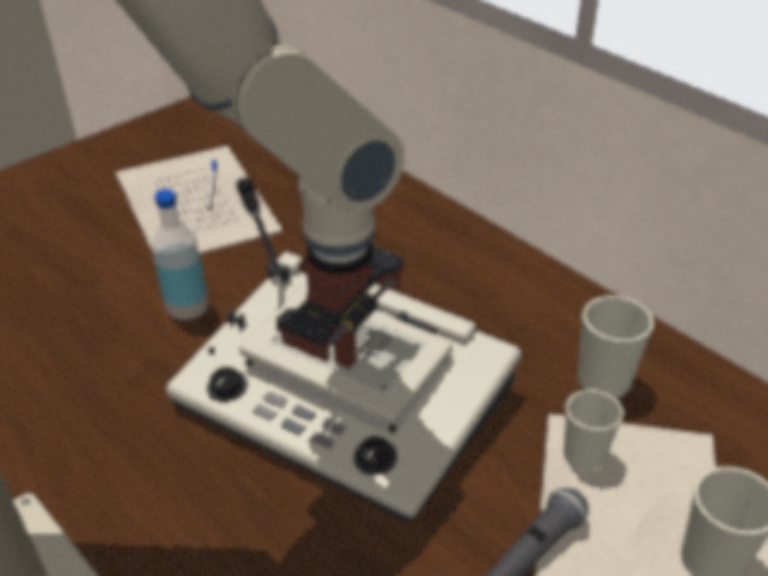

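The screen is nearly flat, with the fingertips on its back at (345,355). Next I'll press down onto the buffers.

```bash
python3 - <<'E'
from h import *
P=np.array(get_tcp_pos()); f0=get_ft_force()
movel(tcp(.04,.125,-.02,.009,dz=0),v=.05,until_force=9); print(get_tcp_pos(),get_ft_force()-f0)
p=get_tcp_pos()
h=movel([p[0],p[1],p[2]-.02],v=.015,until_force=9)
print(h,get_tcp_pos(),get_ft_force()-f0,get_time()); print('expected tcp z at 0:',tcp(0,.125,-.02,.009))
wait(.3);print(get_tcp_pos(),get_ft_force()-f0)
p=get_tcp_pos();movel([p[0],p[1],.42],v=.25)
move_pose(list(W((.15,.172,.42))),Q)
for n in("side","top"):
    im=read_camera(n);cv2.imwrite(f"pics/{n}3.png",im[:,:,::-1]);
    b=im[120:280,180:340] if n=="side" else im[130:310,150:370]
    cv2.imwrite(f"pics/{n}3c.png",cv2.resize(b[:,:,::-1],None,fx=3.3,fy=3.3,interpolation=2))
print(get_time())
E
```

```text
[ 0.48593929 -0.04666424  0.08646424] [-1.26089178 -0.31711793  0.52019962]
True [ 0.4862543  -0.04666169  0.08240963] [-0.01829154 -0.42530059  4.32576265] 12.15
expected tcp z at 0: [np.float64(0.4862898687075025), np.float64(-0.04663980273415602), np.float64(0.08171978921597123)]
[ 0.48626374 -0.04664497  0.08239371] [-0.31747686  0.79620922  4.82682772]
15.05
```

View pics/side3c.png

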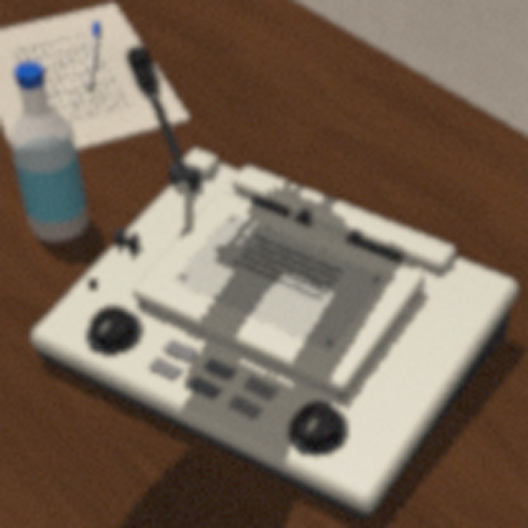

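View pics/top3c.png

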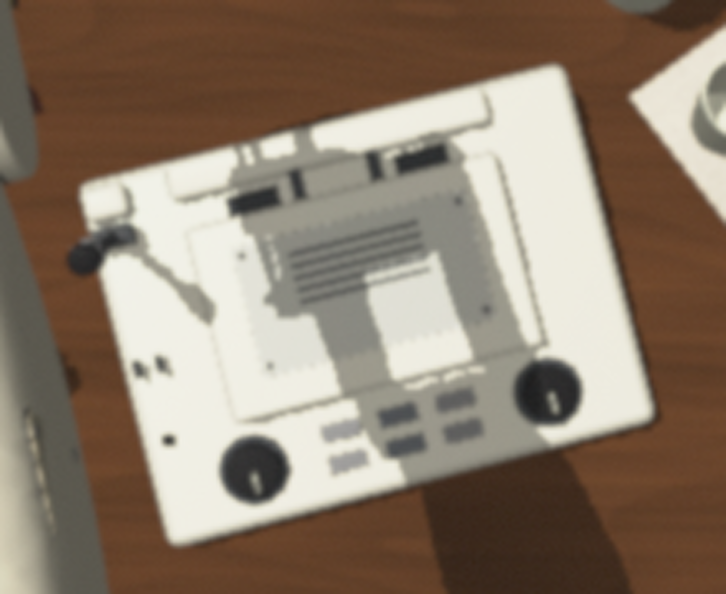

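```bash
python3 - <<'E'
from h import *
def L(P):
    c,s=np.cos(CP[2]),np.sin(CP[2]);d=P[:2]-CP[:2];return np.round([c*d[0]+s*d[1],-s*d[0]+c*d[1]],3)
for px in [(160+130/4,140+370/3.636),(160+157/4,140+366/3.636),(160+165/4,140+449/3.636)]:
    print(L(onz("top",px,.06)))
P=tcp(1.5,.15,.172,.011)
movel(list(W((.15,.172,P[2]))),v=.25)
print(get_time(),get_tcp_pos())
for n in("side","top"):
    im=read_camera(n)
    b=im[80:260,140:340] if n=="side" else im[130:310,120:340]
    cv2.imwrite(f"pics/{n}4c.png",cv2.resize(b[:,:,::-1],None,fx=3.3,fy=3.3,interpolation=2))
E
```

```text
[-0.007  0.178]
[-0.008  0.161]
[-0.065  0.17 ]
15.925 [0.59857357 0.18394147 0.23966547]
```

View pics/side4c.png

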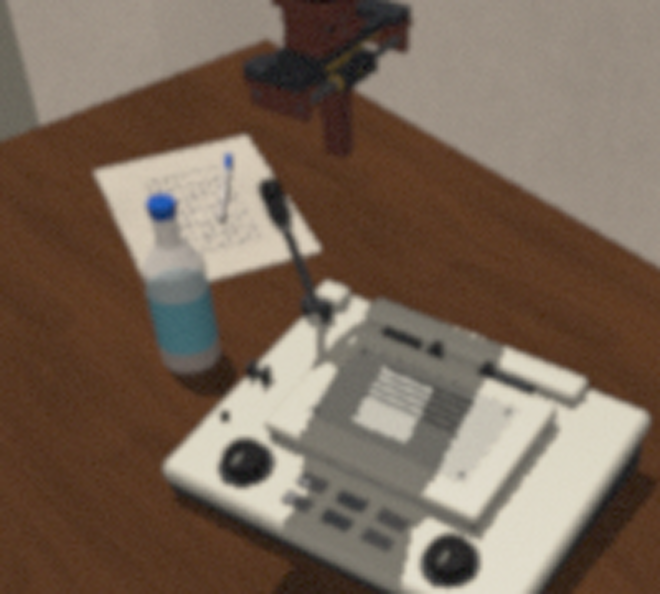

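View pics/top4c.png

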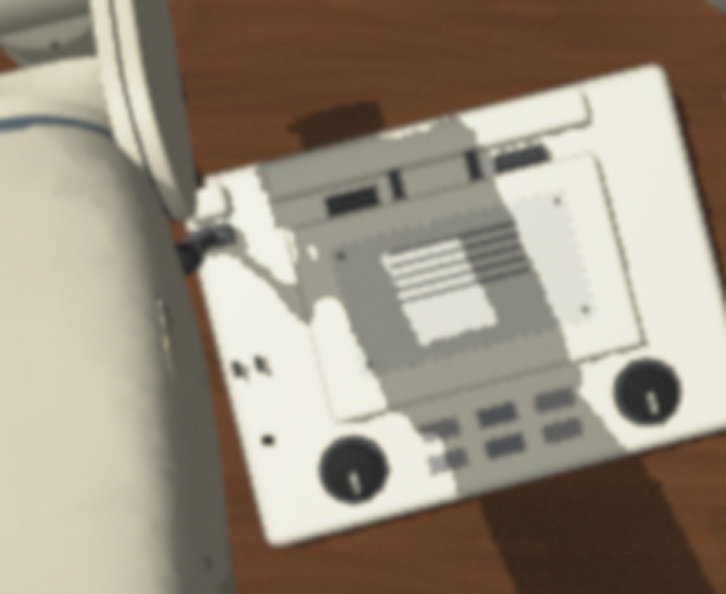

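The fingers are behind the capsule at (272,195) in the side crop, lined up with the boom. Next I'll push it over.

```bash
python3 - <<'E'
from h import *
f0=get_ft_force()
for th in list(np.arange(1.46,0.1,-.15))+[.08]:
    h=movel(tcp(th,.15,.172,.011),v=.08,until_force=15)
    f=get_ft_force(); print(round(th,2),h,np.round(f-f0,1),round(get_time(),2))
    if h: break
im=read_camera("side")
cv2.imwrite("pics/side5c.png",cv2.resize(im[80:260,140:340,::-1],None,fx=3.3,fy=3.3,interpolation=2))
E
```

```text
1.46 False [ 2.4 -0.1 -0.6] 17.04
1.31 False [ 2.1 -0.  -0.7] 17.48
1.16 False [ 1.5 -0.5 -0.6] 17.91
1.01 False [ 1.7 -0.6 -0.3] 18.34
0.86 False [ 1.7 -1.   0.9] 18.77
0.71 False [ 1.3 -0.8 -0.3] 19.21
0.56 False [ 2.3 -1.3 -0.4] 19.64
0.41 False [0.8 0.2 0.4] 20.07
0.26 False [ 1.6 -0.5  0.5] 20.51
0.11 False [ 1.8 -0.3 -0. ] 20.94
0.08 False [ 1.4  0.7 -0.5] 21.19
```

View pics/side5c.png

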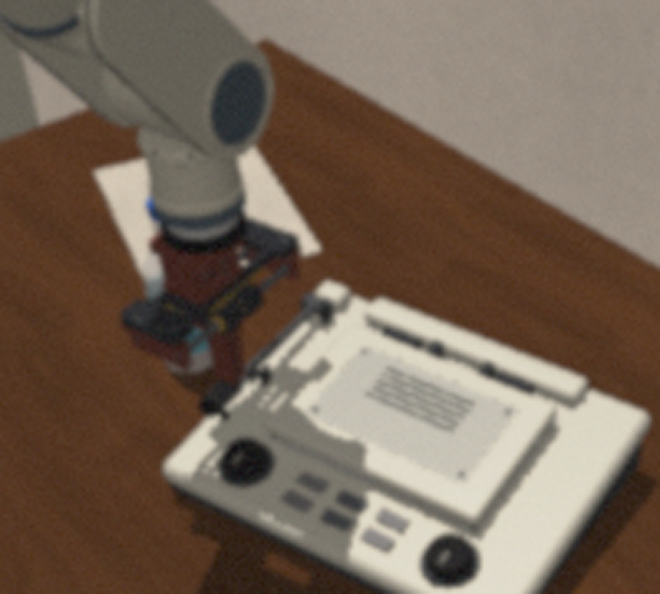

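The boom is nearly down, with the capsule at (215,400). Next I'll press both parts in 1 mm steps and log force against depth, to separate friction from the buffer.

```bash
cat >> h.py <<'E'
def press(lim,n,step=.001):
    wait(.1);f0=np.mean([get_ft_force() for _ in range(3)],0)
    for i in range(n):
        p=get_tcp_pos() if i==0 else p
        p=np.array(p);p[2]-=step
        movel(list(p),v=.03,until_force=9); wait(.06)
        fs=[]
        for _ in range(3): fs.append(get_ft_force()[2]); wait(.015)
        f=np.mean(fs)-f0[2]
        print(round(p[2],4),round(get_tcp_pos()[2],4),round(f,1))
        if f>lim: break
E
python3 - <<'E'
from h import *
press(8,22)
print(get_time(),'rear-edge/front-edge z at 0:',tcp(0,.123,.172,.011)[2],tcp(0,.15,.172,.011)[2])
p=get_tcp_pos();movel([p[0],p[1],.16],v=.2);print(get_time())
E
```

```text
0.0916 0.0917 0.6
0.0906 0.0906 0.1
0.0896 0.0896 0.0
0.0886 0.0886 -0.6
0.0876 0.0876 0.3
0.0866 0.0866 0.2
0.0856 0.0856 0.2
0.0846 0.0846 0.1
0.0836 0.0836 -0.0
0.0826 0.0826 0.3
0.0816 0.0817 1.8
0.0806 0.0807 2.6
0.0796 0.0798 5.2
0.0786 0.0789 6.3
0.0776 0.078 9.4
26.7167 rear-edge/front-edge z at 0: 0.0839621812886402 0.08046205943790843
27.275
```

The force rises steadily below z≈0.082, so the boom is on its buffer. I'll now press the screen again near its free edge.

```bash
python3 - <<'E'
from h import *
a=tcp(0,.148,-.0,.009,fx=.0)
movel([a[0],a[1],.16],v=.2)
h=movel([a[0],a[1],a[2]+.012],v=.1,until_force=6);print(h,get_tcp_pos(),a,get_time())
press(8.5,20)
print(get_time())
p=get_tcp_pos();movel([p[0],p[1],.42],v=.25)
move_pose([.2,.5,.42],Q)
for n in("side","top"):
    im=read_camera(n);cv2.imwrite(f"pics/{n}6.png",im[:,:,::-1])
    b=im[120:280,180:380] if n=="side" else im[130:310,110:330]
    cv2.imwrite(f"pics/{n}6c.png",cv2.resize(b[:,:,::-1],None,fx=3.3,fy=3.3,interpolation=2))
print(get_time(),get_ft_force())
E
```

```text
False [ 0.44623127 -0.03704837  0.09104312] [np.float64(0.44592717012107735), np.float64(-0.037207271364748676), np.float64(0.07873820393571825)] 29.125
0.0903 0.0905 0.4
0.0893 0.0893 0.7
0.0883 0.0883 0.2
0.0873 0.0873 0.2
0.0863 0.0863 0.8
0.0853 0.0853 0.6
0.0843 0.0843 0.1
0.0833 0.0833 -0.0
0.0823 0.0823 0.1
0.0813 0.0813 0.5
0.0803 0.0803 -0.0
0.0793 0.0793 0.4
0.0783 0.0783 -0.0
0.0773 0.0773 0.2
0.0763 0.0766 5.0
0.0753 0.0757 9.5
34.9583
38.7 [ 0.04830577 -0.294239   -0.52198677]
```

View pics/side6c.png

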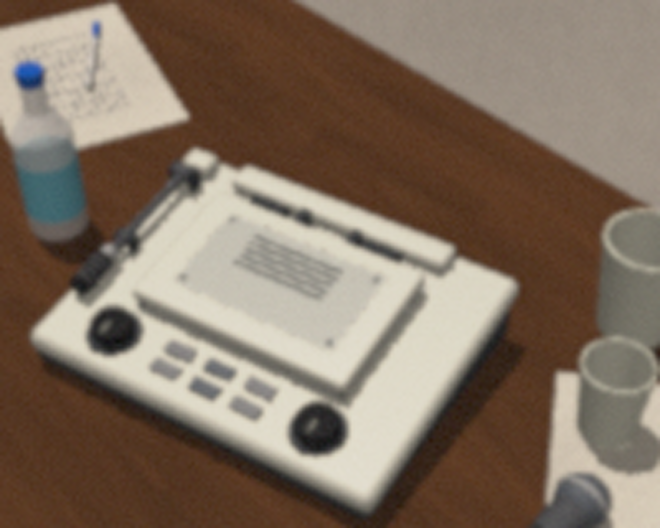

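View pics/top6c.png

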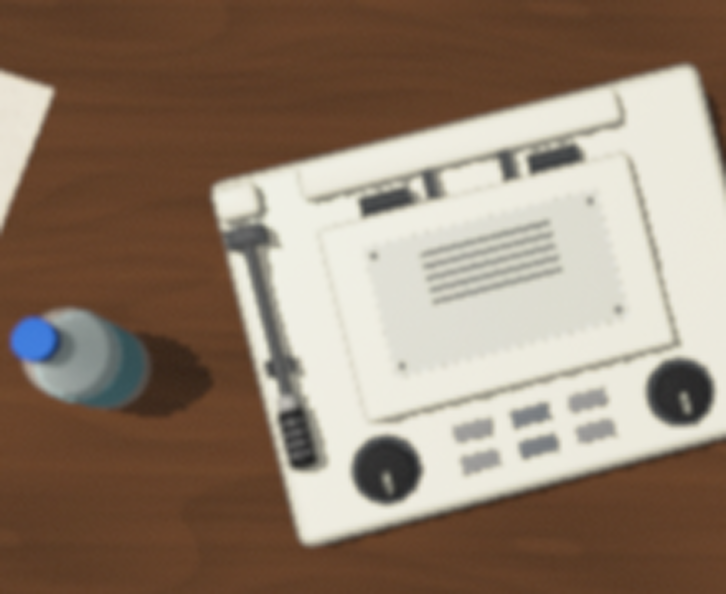

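View pics/top6.png

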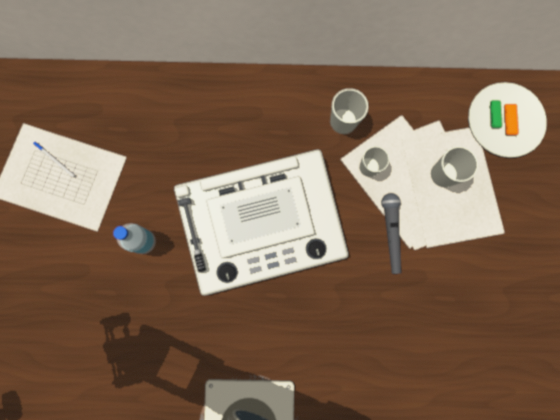

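Both parts lie flat. The console, bottle, cups and hand microphone are at the same pixels as in the first picture.

```bash
python3 - <<'E'
from station import *
job_done(); print(get_time())
E
```

```text
the job is handed in; nothing more can be done
the job is handed in; nothing more can be done
```

The screen and the microphone boom are both folded fully down, and I handed the job in at about 39 s on the robot's clock. I pushed each one over from behind with shut fingertips, the screen first and then the boom.

**Down on the buffers:** my last press met firm resistance on both parts at about 9.5 N. The screen stopped at z ≈ 0.077 and the boom began to resist at z ≈ 0.082. Each is within about 2–3 mm of the height calculated for angle 0, roughly the calibration error.

**Nothing else moved:** the last top and side pictures show both parts flat. The console, bottle, cups and hand microphone are where they were, by eye to about a pixel. The arm was clear of everything.

**Checks that disagreed:**
- My first press on the screen tripped the 9 N limit, but the force then read only about 5 N, so I pressed again nearer the free edge to be sure.
- The force readings while folding were lower than I expected (under about 3 N). I confirmed both folds from the pictures instead.

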